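# Trial-fit a spacer under a clamp bridge and lock it

## Robot

A 6-joint arm with a two-finger parallel gripper is mounted at the origin on the work surface. World frame = base frame: x ahead of the robot, y to its left, z up, the work surface at z = 0. Lengths are in m, angles in rad, forces in N, time in s.
With the tool pointing down it reaches from about 0.35 to 0.975 m from the base axis. Payload 4.9 kg.
Tool frame: the origin (TCP) lies at the very end of the fingers, on their centre line; the grasp point (between the pads) lies 19 mm behind it; z points along the fingers, y is the direction in which the jaws open and shut (so a half turn about z gives the same grasp; the last joint's range is limited). The gripper opens to 85 mm and grips with 20 to 120 N. Pads are 22 mm wide; open, the fingers measure 114 mm over their backs; the gripper's body (76 mm by 85 mm) begins 54 mm behind the grasp point. The pads swing forward as they close: fully open they stand 13 mm farther back than shut.
Start: joints at [1.151, 0.053, 1.613, -0, 1.476, -0.119], TCP at [0.185, 0.597, 0.231] pointing down, gripper open.
Joint ranges: [-3.01, 3.01], [-1.01, 2.22], [0.06, 2.58], [-1.02, 4.17], [0.09, 2.62], [-3.14, 3.14]. Speed limits (rad/s): [2.57, 2.57, 3.14, 3.14, 3.14, 3.14].

## Interface

Orientations are given as a unit quaternion [w, x, y, z].
In Python, from plant import state, grab_frame, camera_model, job_done, search_frame, masks_of, place_of gives the robot as it stands.
- The arm moves only by the tool drive_tool, never from a script. Its argument "series" is a list of rows, each a list of 2 entries, a list of its own where there are three numbers: the shift along the world's x, y, z in m, then the turn, a rotation vector about the world's x, y, z in degrees. A call has 1 to 8 rows; each row is the pose to reach, as a shift and turn from the pose commanded when the call began; what a row does not reach only later rows make up. A row lasts 1/10 s, in which the tool goes at most 50 mm and 8.59 degrees, less where a joint would pass 70% of its speed; a pose out of reach is approached as far as the arm can. A call with a gripper value outside its range is refused whole. "fingers" is the closure, from -1 (fully open) to 1 (shut), so that 0 is half open, set as the call begins (left out, the last holds). The fingers move at their own pace and stop on an object; the grip force is fixed at half the most. Time passes only in rows, so rows that repeat a pose let the fingers close. It gives the time, the measured TCP pose, the force and the opening at its end, in the units of the state.
- state(): the state, without advancing time (a new reading comes with each control period).
- grab_frame(name): name is "scene" or "top" or "wrist"; returns the picture (480x640x3 uint8, red, green, blue); there is no depth.
- camera_model(name): a dict with "fovy" (degrees; the focal length in pixels is half the picture's height over the tangent of half this angle, whatever the lens; pixels are square), "cx", "cy" (the principal point, pixels), "rvec" (rotation vector, rad) and "tvec" (3), from world to camera coordinates, as OpenCV has them. Camera axes: x right, y down, z forward; pixel columns grow to the right and rows downward; lengths in m; the calibration is good to about 2 mm. The wrist camera is an equidistant fisheye: a pixel r from the principal point sees the ray r / f radians off the axis. A picture is of the moment at which its call begins: read the wrist's pose just before it. camera_model takes no time and is no camera call; for the wrist camera it gives the pose at the moment of the call.
- job_done(): hands the job in, once; it reports no verdict.
Trained networks look in the newest picture that a camera, given by its name, has taken for a name from the list of things; names that differ only in an ending like _2 or _b are one class to them, and where a whole thing is asked for, a point or a joint stands for the part that bears it (a point fixed in the world has none). Each returns a list of dicts, best first, with "confidence" (0 to 1); they miss things now and then, are a little off and sometimes report something else, mostly with a low value. They report only what shows in the picture. A call takes as long as a camera call. They do not tell look-alikes from the thing itself.
- search_frame(camera, name): "location" ([x, y, z] in m, in world coordinates, good to about 4 mm: the middle of the surface that is visible of it).
- masks_of(camera, name): "pixels" (480x640 bool, what is visible of it).
- place_of(camera, name): "location" ([x, y, z] in m, in world coordinates, good to about 4 mm: a listed point, or the origin of a listed thing).
The state is a dict: "time": time; "joint_pos": joint angles; "joint_vel": joint speeds; "joint_efforts": joint torques, N m; "tool_pos": TCP position; "tool_rot": TCP orientation; "contact_force": force on the tool from outside, world axes, zero at the start; "ft_torque": the same for the moment, N m; "gripper_width": opening from 0.0 (shut) to 1.0 (fully open).
Only numpy, scipy, OpenCV 4.12 (cv2) and the standard library are available. Lean on these libraries where they do the work, as an engineer would, in place of code of your own. Each camera call takes 0.05 s, during which the arm holds its last target.

## Task

Three spacer plates of different thickness lie on the clamping bed. Find the one that slides snugly under the bridge at the work place, which is the thickest that will go in, and leave it pushed fully home, straight, against the two stops behind that bridge, with the other two lying flat on the bed well clear of it. Only then throw the lock lever beside the bridge all the way over towards the bridge; do not disturb the things lying around the bed.

Things in the scene. Friction and masses are not known exactly. Their poses are not given: they have to be found in the camera images.
- bed: dark grey steel bed, fixed, 470 mm (x) by 480 mm (y), 12 mm thick, so its top is 12 mm above the table. x points away from the robot along the lane into the bridge, y to the left, z up. Origin: on the table, on the lane's centre line, 90 mm short of the near face of the work-place bridge; the bed reaches from x = -220 mm to x = +250 mm.
- home (a point): on the bed's top: where the origin of a spacer lies when it is fully home, its front end touching the two stops (10 mm tall, 20 mm wide, 60 mm beyond this point at y = +-30 mm). Axes as the bed. A home spacer reaches 8 mm past the bridge; the bridge's near face is 32 mm beyond this point.
- bridge_seat (a point): on the bed's top: the work place, under the centre of the bridge to fill; axes as the bed. The bridge's near face is 10 mm before it.
- bridge_a: one of three lookalike steel bridges, fixed: bar 150 (y) x 20 (x) x 25 mm on two legs, opening 110 mm wide, total height 39 to 49 mm. Clear height is not told: 1.5 mm more than the thickness of just one of the spacers. Origin: centre of the underside. The one on bridge_seat is to be filled; the other two are spares parked 65 mm beyond it.
- bridge_b: one of three lookalike steel bridges, fixed: bar 150 (y) x 20 (x) x 25 mm on two legs, opening 110 mm wide, total height 39 to 49 mm. Clear height is not told: 1.5 mm more than the thickness of just one of the spacers. Origin: centre of the underside. The one on bridge_seat is to be filled; the other two are spares parked 65 mm beyond it.
- bridge_c: one of three lookalike steel bridges, fixed: bar 150 (y) x 20 (x) x 25 mm on two legs, opening 110 mm wide, total height 39 to 49 mm. Clear height is not told: 1.5 mm more than the thickness of just one of the spacers. Origin: centre of the underside. The one on bridge_seat is to be filled; the other two are spares parked 65 mm beyond it.
- spacer_thin: aluminium plate like a thick window frame: 120 mm long (own x), 90 wide (y), 12 thick, with a through window 46 mm (x) by 50 mm (y) in its middle (end bars 37 mm, side bars 20 mm); about 0.28 kg, +-30 %. Origin: centre of the window, on the underside. Starts flat on the bed, x roughly along the bed's x, ends alike. A tool lowered into the window can tow it.
- spacer_mid: aluminium plate like a thick window frame: 120 mm long (own x), 90 wide (y), 17 thick, with a through window 46 mm (x) by 50 mm (y) in its middle (end bars 37 mm, side bars 20 mm); about 0.39 kg, +-30 %. Origin: centre of the window, on the underside. Starts flat on the bed, x roughly along the bed's x, ends alike. A tool lowered into the window can tow it.
- spacer_thick: aluminium plate like a thick window frame: 120 mm long (own x), 90 wide (y), 22 thick, with a through window 46 mm (x) by 50 mm (y) in its middle (end bars 37 mm, side bars 20 mm); about 0.50 kg, +-30 %. Origin: centre of the window, on the underside. Starts flat on the bed, x roughly along the bed's x, ends alike. A tool lowered into the window can tow it.
- lock (a joint): lock lever, rad: 0 is leaning away from the bridge (to the bed's -y), 1.2 is fully over towards the bridge (+y). Starts at 0 to 0.2. Its hinge runs along the bed's x, so it swings 0.6 rad either side of upright; it moves with about 2 N at the ball and stays where it is left.
- lock_tip (a point): the tip of the lock lever, the centre of a 26 mm steel ball on a 10 mm rod, 75 mm from the pivot. The lever stands on a small grey block at bed x = 95, y = -125 mm (right of the bridge), 50 (x) x 70 (y) x 25 mm; the pivot is 22 mm above the bed.
- work_lamp: bystander: upright red work lamp with a bent head, 220 mm tall, right of the bed. Origin under its foot.
- bit_case: bystander: open black and yellow bit case, 110 x 80 x 60 mm, right of the bed. Origin under its centre.
- pot_gauge: bystander: round steel foot of 80 mm diameter with a thin stem, 90 mm tall, left of the bed. Origin under its centre.
- brass_bar: bystander: flat brass bar 180 x 30 x 12 mm, left of the bed. Origin under its centre.
Things that resemble listed ones, but are neither listed nor needed, are in the scene too. Leave any orange, pink or turquoise look-alike of the spacer_mid alone.

How it is judged:
On the way, in this order (a step that is already met when the one before it is completed fails the run):
1. the spacer that fits the bridge snugly is fully home against the stops (((horizontal distance between bridge_b and bridge_seat below 0.03 m and x of spacer_thin in the frame of home between -0.007 and 0.004 m and y of spacer_thin in the frame of home between -0.014 and 0.014 m and angle between the x axis of spacer_thin and the x axis of home, either way round below 0.15 rad and angle between spacer_thin's own z axis and vertical below 0.06 rad and height (world z) of spacer_thin below 0.016 m) or (horizontal distance between bridge_a and bridge_seat below 0.03 m and x of spacer_mid in the frame of home between -0.007 and 0.004 m and y of spacer_mid in the frame of home between -0.014 and 0.014 m and angle between the x axis of spacer_mid and the x axis of home, either way round below 0.15 rad and angle between spacer_mid's own z axis and vertical below 0.06 rad and height (world z) of spacer_mid below 0.016 m) or (horizontal distance between bridge_c and bridge_seat below 0.03 m and x of spacer_thick in the frame of home between -0.007 and 0.004 m and y of spacer_thick in the frame of home between -0.014 and 0.014 m and angle between the x axis of spacer_thick and the x axis of home, either way round below 0.15 rad and angle between spacer_thick's own z axis and vertical below 0.06 rad and height (world z) of spacer_thick below 0.016 m))), for 0.2 s.
2. the lock lever is thrown over towards the bridge (value of joint lock above 1 rad), for 0.2 s.
At the end, for the whole second after the job is handed in: The spacer 1.5 mm thinner than the work-place bridge's opening lies flat under it, origin 7 mm before to 4 mm beyond home, within 14 mm across and 0.15 rad of straight; the other two lie flat on the bed, origins over 110 mm from home; lever beyond 1.0 rad; spacers at rest (((horizontal distance between bridge_b and bridge_seat below 0.03 m and x of spacer_thin in the frame of home between -0.007 and 0.004 m and y of spacer_thin in the frame of home between -0.014 and 0.014 m and angle between the x axis of spacer_thin and the x axis of home, either way round below 0.15 rad and angle between spacer_thin's own z axis and vertical below 0.06 rad and height (world z) of spacer_thin below 0.016 m and horizontal distance between each of spacer_mid, spacer_thick and home above 0.11 m and angle between each of spacer_mid, spacer_thick's own z axis and vertical below 0.08 rad and height (world z) of spacer_mid between 0.008 and 0.018 m and height (world z) of spacer_thick between 0.008 and 0.018 m) or (horizontal distance between bridge_a and bridge_seat below 0.03 m and x of spacer_mid in the frame of home between -0.007 and 0.004 m and y of spacer_mid in the frame of home between -0.014 and 0.014 m and angle between the x axis of spacer_mid and the x axis of home, either way round below 0.15 rad and angle between spacer_mid's own z axis and vertical below 0.06 rad and height (world z) of spacer_mid below 0.016 m and horizontal distance between each of spacer_thin, spacer_thick and home above 0.11 m and angle between each of spacer_thin, spacer_thick's own z axis and vertical below 0.08 rad and height (world z) of spacer_thin between 0.008 and 0.018 m and height (world z) of spacer_thick between 0.008 and 0.018 m) or (horizontal distance between bridge_c and bridge_seat below 0.03 m and x of spacer_thick in the frame of home between -0.007 and 0.004 m and y of spacer_thick in the frame of home between -0.014 and 0.014 m and angle between the x axis of spacer_thick and the x axis of home, either way round below 0.15 rad and angle between spacer_thick's own z axis and vertical below 0.06 rad and height (world z) of spacer_thick below 0.016 m and horizontal distance between each of spacer_thin, spacer_mid and home above 0.11 m and angle between each of spacer_thin, spacer_mid's own z axis and vertical below 0.08 rad and height (world z) of spacer_thin between 0.008 and 0.018 m and height (world z) of spacer_mid between 0.008 and 0.018 m)) and value of joint lock above 1 rad and linear speed of each of spacer_thin, spacer_mid, spacer_thick below 0.02 m/s); the robot touches nothing.
It fails at once if a bystander (work lamp) is moved more than 30 mm (distance of work_lamp from where it was at the start of the episode above 0.03 m).
It fails at once if a bystander (bit case) is moved more than 30 mm (distance of bit_case from where it was at the start of the episode above 0.03 m).
It fails at once if a bystander (pot gauge) is moved more than 30 mm (distance of pot_gauge from where it was at the start of the episode above 0.03 m).
It fails at once if a bystander (brass bar) is moved more than 30 mm (distance of brass_bar from where it was at the start of the episode above 0.03 m).
It also fails if it takes over 72 s, if anything falls off the work surface, if the arm or the gripper's body presses on something with over 40 N, if the wrist force passes 120 N, or if a joint passes its speed limit or range.

## Working session

There is one attempt and no reset: what is moved stays moved. The work goes in short steps, Python scripts to look and compute and a tool call to move; the robot and the scene stay as the last step left them, time stands still between calls to the robot, and variables do not carry over. Pictures are saved under pics/ and viewed, and the job is handed in when it is done.

Besides the shell and the picture viewer there is one more tool, called after "Emit:" in YAML: its name, and indented under it one key for each argument. drive_tool: Moves the arm, as the interface text tells. Its arguments: {"type":"object","properties":{"series":{"type":"array","items":{"type":"array"}},"fingers":{"type":"number"}},"required":["series"]}

```bash
mkdir -p pics; ls
python3 - <<'E'
from plant import *
import cv2
s=state();print(s['time'],s['tool_pos'],s['tool_rot'],s['contact_force'],s['gripper_width'])
for n in ("scene","top"):
    f=grab_frame(n);cv2.imwrite(f"pics/{n}0.png",f[:,:,::-1]);print(n,{k:v for k,v in camera_model(n).items()})
    for o in ("spacer_thin","spacer_mid","spacer_thick","bridge_a","home","bridge_seat","lock_tip","bed"):
        try: print(o,[(round(d['confidence'],2),[round(float(v),4) for v in d['location']]) for d in place_of(n,o)])
        except Exception as e: print(o,e)
print(state()['time'])
E
```

```text
pics
0.0 [0.1849247  0.59634914 0.23007226] [-2.64963067e-04  1.49825325e-01  9.88711950e-01 -9.90977344e-04] [ 0.10116803 -0.69402898  0.04314044] 1.002364764192117
scene {'fovy': 49.61059696675219, 'cx': 326.09625040381854, 'cy': 236.07506905412276, 'rvec': array([ 1.87758053,  1.82322253, -0.5824633 ]), 'tvec': array([ 0.02962747, -0.39171171,  1.81867746])}
spacer_thin [(0.65, [0.5788, 0.2021, 0.0102])]
spacer_mid [(0.84, [0.612, -0.5558, 0.0008]), (0.82, [0.304, -0.2775, -0.0018]), (0.68, [0.773, -0.3149, 0.001]), (0.6, [0.581, -0.1348, 0.0128]), (0.19, [0.6964, -0.1303, 0.0967])]
spacer_thick [(0.21, [0.4478, -0.4138, 0.0007])]
bridge_a [(0.95, [0.7033, 0.0362, 0.0172]), (0.91, [0.765, -0.0524, 0.0126]), (0.64, [0.7647, 0.1143, 0.0166])]
home [(0.56, [0.6611, 0.0375, 0.0126])]
bridge_seat [(0.67, [0.7035, 0.0391, 0.0125])]
lock_tip [(0.69, [0.6999, -0.1308, 0.1003])]
bed [(0.61, [0.6067, 0.0376, -0.0028])]
top {'fovy': 56.674936947837494, 'cx': 312.9387349684373, 'cy': 241.7067168645999, 'rvec': array([ 2.17561303, -2.18785169,  0.1013674 ]), 'tvec': array([-0.04810109,  0.55352731,  1.13396507])}
spacer_thin [(0.78, [0.5784, 0.2012, 0.0129])]
spacer_mid [(0.87, [0.5813, -0.1387, 0.0066]), (0.81, [0.3039, -0.2772, -0.003]), (0.75, [0.7732, -0.3163, 0.0015]), (0.24, [0.6993, -0.131, 0.0978])]
spacer_thick []
bridge_a [(0.92, [0.7677, -0.0545, 0.0118]), (0.73, [0.7039, 0.0359, 0.0114]), (0.57, [0.7689, 0.1155, 0.0123])]
home [(0.59, [0.6612, 0.0357, 0.0152])]
bridge_seat [(0.89, [0.7035, 0.0342, 0.0068])]
lock_tip [(0.4, [0.6984, -0.1294, 0.0954])]
bed [(0.84, [0.6024, 0.0354, -0.0029]), (0.59, [0.4104, 0.4412, 0.0009]), (0.23, [0.6341, -0.4044, -0.0002])]
0.9
```

View pics/scene0.png

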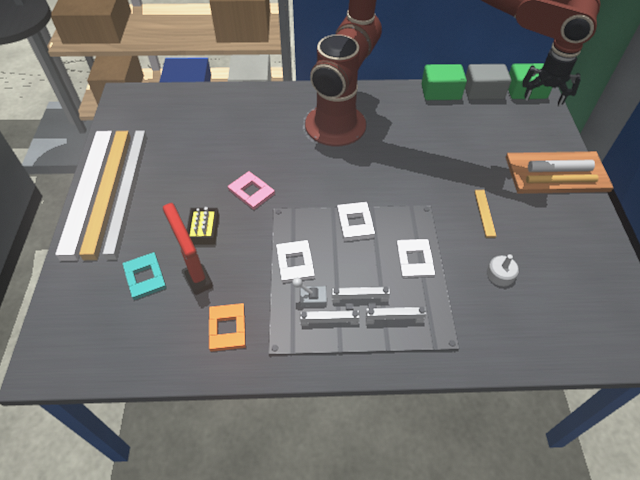

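View pics/top0.png

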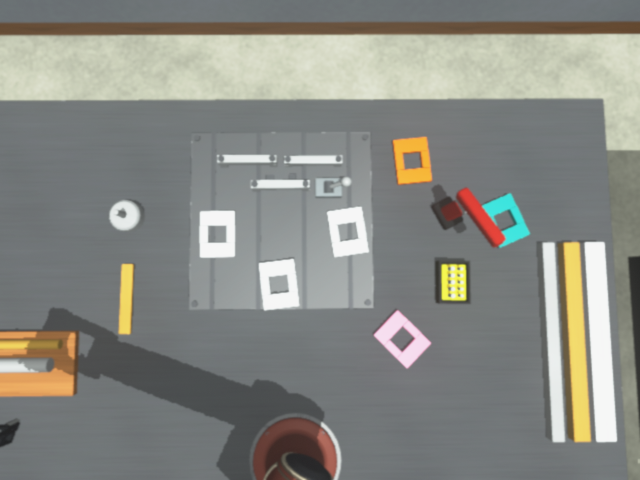

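```bash
cat > h.py <<'E'
import numpy as np,cv2
from plant import *
def ray(cm,uv,wrist=False,H=480):
    R=cv2.Rodrigues(np.array(cm['rvec']))[0];t=np.array(cm['tvec']);f=H/2/np.tan(np.radians(cm['fovy'])/2)
    uv=np.atleast_2d(np.array(uv,float));d=(uv-[cm['cx'],cm['cy']])/f
    if wrist:
        r=np.linalg.norm(d,axis=1,keepdims=True);D=np.hstack([d/np.maximum(r,1e-9)*np.sin(r),np.cos(r)])
    else: D=np.hstack([d,np.ones((len(d),1))])
    return -R.T@t, D@R
def toz(cm,uv,z,wrist=False):
    o,D=ray(cm,uv,wrist); return o+D*((z-o[2])/D[:,2:3])
def proj(cm,P,wrist=False,H=480):
    R=cv2.Rodrigues(np.array(cm['rvec']))[0];t=np.array(cm['tvec']);f=H/2/np.tan(np.radians(cm['fovy'])/2)
    p=np.atleast_2d(P)@R.T+t
    if wrist:
        n=np.linalg.norm(p[:,:2],axis=1,keepdims=True);th=np.arctan2(n,p[:,2:3]);q=p[:,:2]/n*th
    else: q=p[:,:2]/p[:,2:3]
    return q*f+[cm['cx'],cm['cy']]
E
python3 - <<'E'
from h import *
im=cv2.imread('pics/top0.png');cm=camera_model('top')
g=im.min(axis=2)
m=(g>225).astype(np.uint8);m[:125]=0;m[320:]=0;m[:,:190]=0;m[:,375:]=0
n,l,st,ce=cv2.connectedComponentsWithStats(m)
for i in range(1,n):
    if st[i,4]<80: continue
    c=max(cv2.findContours((l==i).astype(np.uint8),cv2.RETR_EXTERNAL,cv2.CHAIN_APPROX_NONE)[0],key=len)[:,0]
    W=toz(cm,c,0.029)
    r=cv2.minAreaRect((W[:,:2]*1000).astype(np.float32));print(st[i],r)
    for z in (.024,.034): print(z,cv2.minAreaRect((toz(cm,c,z)[:,:2]*1000).astype(np.float32))[1])
# bridges and bed corners
print(toz(cm,[[192,133],[370,133],[190,309],[373,309]],0.012).round(4))
cv2.imwrite('pics/crop.png',cv2.resize(im[125:320,185:380],None,fx=3,fy=3,interpolation=cv2.INTER_CUBIC))
E
```

```text
[225 156  44   6 244] ((773.2076416015625, 122.164794921875), (113.0306625366211, 13.407407760620117), 89.77893829345703)
0.024 (113.52291107177734, 13.465764045715332)
0.034 (112.53849792480469, 13.348971366882324)
[291 157  45   6 262] ((769.85693359375, -52.62571716308594), (115.72758483886719, 13.417896270751953), 89.778076171875)
0.024 (116.23155212402344, 13.476371765136719)
0.034 (115.22362518310547, 13.35948371887207)
[258 181  44   6 261] ((706.1441040039062, 35.43867874145508), (112.5116958618164, 13.285853385925293), 89.75826263427734)
0.024 (113.00169372558594, 13.343714714050293)
0.034 (112.0217514038086, 13.227992057800293)
[ 327  207   42   50 1238] ((579.8218994140625, -140.8905792236328), (118.97562408447266, 90.3856201171875), 8.314886093139648)
0.024 (119.49372100830078, 90.77920532226562)
0.034 (118.45745849609375, 89.99199676513672)
[ 200  211   35   46 1234] ((575.5501708984375, 197.28350830078125), (117.91969299316406, 88.22776794433594), 0.5214319229125977)
0.024 (118.43328857421875, 88.61193084716797)
0.034 (117.40621948242188, 87.84355926513672)
[ 259  259   40   51 1289] ((444.3841857910156, 38.02088165283203), (119.35223388671875, 90.90799713134766), 6.77889347076416)
0.024 (119.8719711303711, 91.30387115478516)
0.034 (118.83246612548828, 90.51211547851562)
[[ 0.8481  0.2708  0.012 ]
 [ 0.8465 -0.2063  0.012 ]
 [ 0.3811  0.268   0.012 ]
 [ 0.378  -0.2062  0.012 ]]
```

View pics/crop.png

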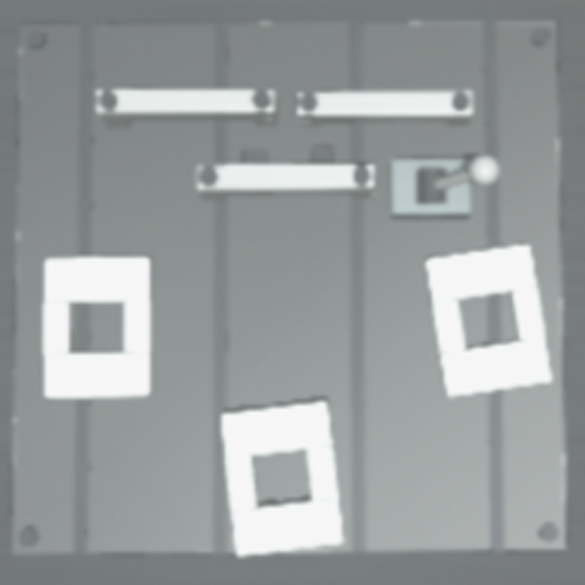

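Emit:
drive_tool:
  series:
    - [[0.033, -0.035, 0], [0, 0, -8]]
    - [[0.066, -0.07, 0], [0, 0, -16]]
    - [[0.099, -0.105, 0], [0, 0, -24]]
    - [[0.132, -0.14, 0], [0, 0, -32]]
    - [[0.165, -0.175, 0], [0, 0, -40]]
    - [[0.198, -0.21, 0], [0, 0, -48]]
    - [[0.231, -0.245, 0], [0, 0, -56]]
    - [[0.264, -0.28, 0], [0, 0, -64]]
  fingers: 1

```text
time: 1.7
tool_pos: [0.4502, 0.3153, 0.2316]
tool_rot: [0.0, 0.653, 0.757, 0.0]
contact_force: [-0.0, 0.3, 0.4]
gripper_width: -0.001
```

Emit:
drive_tool:
  series:
    - [[0.032, -0.035, 0], [0, 0, -8]]
    - [[0.064, -0.07, 0], [0, 0, -9]]
    - [[0.096, -0.105, -0.01], [0, 0, -9]]
    - [[0.128, -0.14, -0.03], [0, 0, -9]]
    - [[0.16, -0.175, -0.05], [0, 0, -9]]
    - [[0.192, -0.21, -0.07], [0, 0, -9]]
    - [[0.224, -0.245, -0.09], [0, 0, -9]]
    - [[0.255, -0.28, -0.1], [0, 0, -9]]

```text
time: 2.5
tool_pos: [0.702, 0.0382, 0.1299]
tool_rot: [-0.001, 0.709, 0.706, -0.001]
contact_force: [0.4, 1.5, 0.6]
gripper_width: -0.002
```

Run:
```python
from h import *
s=state();print(s['time'],s['tool_pos'].round(4),s['tool_rot'].round(4),s['contact_force'].round(1),s['gripper_width'])
f=grab_frame('wrist');cv2.imwrite('pics/w1.png',f[:,:,::-1])
```

```text
2.5 [0.702  0.0382 0.1299] [-0.001   0.7085  0.7057 -0.0008] [0.4 1.5 0.6] -0.001613187000228096
```

View pics/w1.png

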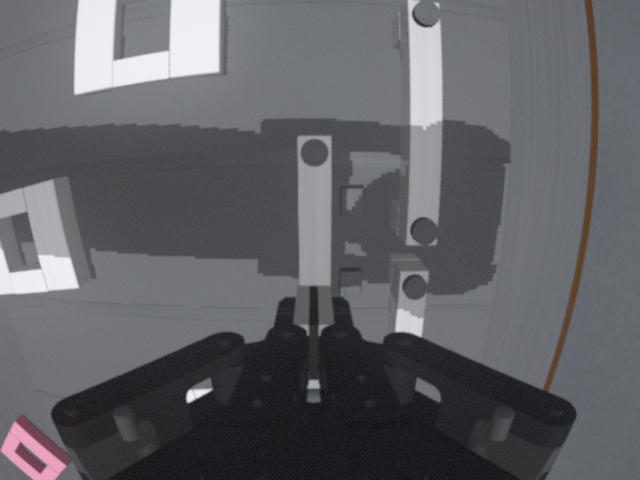

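Emit:
drive_tool:
  series:
    - [[0.002, 0, -0.04], [0, 0, 0]]
    - [[0.002, 0, -0.064], [0, 0, 0]]
    - [[0.002, 0, -0.067], [0, 0, 0]]
    - [[0.002, 0, -0.07], [0, 0, 0]]
    - [[0.002, 0, -0.071], [0, 0, 0]]

```text
time: 3.05
tool_pos: [0.7049, 0.0397, 0.0629]
tool_rot: [0.001, 0.708, 0.706, 0.001]
contact_force: [0.1, -0.1, -0.0]
gripper_width: -0.003
```

Emit:
drive_tool:
  series:
    - [[0, 0, 0], [0, 0, 0]]
    - [[0, 0, -0.001], [0, 0, 0]]
    - [[0, 0, -0.002], [0, 0, 0]]

```text
time: 3.35
tool_pos: [0.7045, 0.0396, 0.0604]
tool_rot: [0.001, 0.708, 0.706, 0.001]
contact_force: [0.1, 0.0, -0.1]
gripper_width: 0.001
```

Emit:
drive_tool:
  series:
    - [[0, 0, -0.001], [0, 0, 0]]
    - [[0, 0, -0.002], [0, 0, 0]]
    - [[0, 0, -0.003], [0, 0, 0]]
    - [[0, 0, -0.003], [0, 0, 0]]

```text
time: 3.75
tool_pos: [0.7036, 0.0396, 0.0558]
tool_rot: [-0.0, 0.709, 0.706, -0.0]
contact_force: [-0.3, -0.1, -0.3]
gripper_width: -0.004
```

Emit:
drive_tool:
  series:
    - [[0, 0, -0.001], [0, 0, 0]]
    - [[0, 0, -0.002], [0, 0, 0]]
    - [[0, 0, -0.002], [0, 0, 0]]

```text
time: 4.05
tool_pos: [0.7039, 0.0395, 0.0556]
tool_rot: [-0.0, 0.709, 0.706, -0.0]
contact_force: [-4.2, 1.2, 6.1]
gripper_width: 0.001
```

Emit:
drive_tool:
  series:
    - [[0, 0, 0.045], [0, 0, 0]]
    - [[-0.03, -0.033, 0.06], [0, 0, 2]]
    - [[-0.063, -0.07, 0.06], [0, 0, 8]]
    - [[-0.096, -0.108, 0.06], [0, 0, 8.5]]
    - [[-0.129, -0.146, 0.06], [0, 0, 8.5]]
    - [[-0.15, -0.17, 0.05], [0, 0, 8.5]]
    - [[-0.165, -0.187, 0.01], [0, 0, 8.5]]
    - [[-0.165, -0.187, -0.01], [0, 0, 8.5]]

```text
time: 4.85
tool_pos: [0.5359, -0.1489, 0.0418]
tool_rot: [-0.001, 0.656, 0.755, -0.001]
contact_force: [-0.9, -0.1, -1.0]
gripper_width: 0.0
```

Run:
```python
from h import *
s=state();print(s['time'],s['tool_pos'].round(4),s['tool_rot'].round(4),s['contact_force'].round(1),s['gripper_width'])
f=grab_frame('wrist');cv2.imwrite('pics/w2.png',f[:,:,::-1])
```

```text
4.85 [ 0.5359 -0.1489  0.0418] [-1.300e-03  6.556e-01  7.551e-01 -7.000e-04] [-0.9 -0.1 -1. ] 0.00010600366755874741
```

View pics/w2.png

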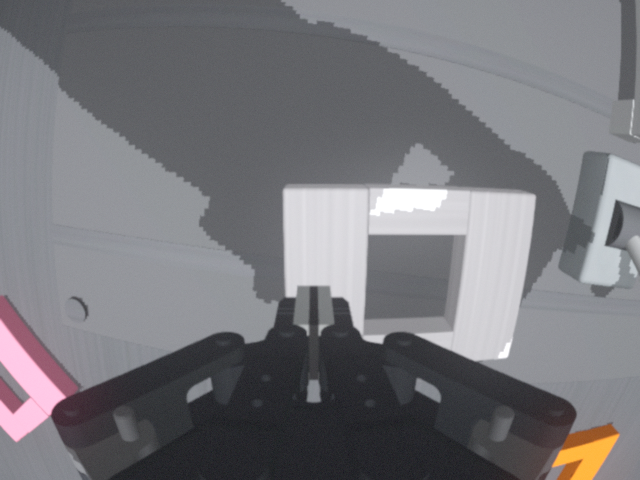

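Emit:
drive_tool:
  series:
    - [[0.003, 0, -0.005], [0, 0, 0]]
    - [[0.003, 0, -0.006], [0, 0, 0]]
    - [[0.003, 0, -0.007], [0, 0, 0]]
    - [[0.003, 0, -0.007], [0, 0, 0]]

```text
time: 5.3
tool_pos: [0.5431, -0.1475, 0.0385]
tool_rot: [0.001, 0.654, 0.757, 0.0]
contact_force: [0.5, 0.6, 0.3]
gripper_width: 0.002
```

Emit:
drive_tool:
  series:
    - [[0, 0, -0.001], [0, 0, 0]]
    - [[0, 0, -0.002], [0, 0, 0]]
    - [[0, 0, -0.003], [0, 0, 0]]
    - [[0, 0, -0.003], [0, 0, 0]]

```text
time: 5.7
tool_pos: [0.5417, -0.1474, 0.034]
tool_rot: [-0.0, 0.654, 0.756, -0.0]
contact_force: [0.0, -0.3, -0.1]
gripper_width: 0.003
```

No contact at 0.034, so not yet ruling in mid; continue.

Emit:
drive_tool:
  series:
    - [[0, 0, -0.001], [0, 0, 0]]
    - [[0, 0, -0.002], [0, 0, 0]]
    - [[0, 0, -0.003], [0, 0, 0]]
    - [[0, 0, -0.003], [0, 0, 0]]

```text
time: 6.1
tool_pos: [0.5417, -0.1474, 0.0309]
tool_rot: [-0.0, 0.654, 0.756, -0.0]
contact_force: [-0.6, -0.3, 0.3]
gripper_width: -0.003
```

Emit:
drive_tool:
  series:
    - [[0, 0, -0.001], [0, 0, 0]]
    - [[0, 0, -0.002], [0, 0, 0]]
    - [[0, 0, -0.003], [0, 0, 0]]
    - [[0, 0, -0.003], [0, 0, 0]]

```text
time: 6.5
tool_pos: [0.5419, -0.1475, 0.0291]
tool_rot: [-0.0, 0.654, 0.756, -0.0]
contact_force: [-3.2, 1.7, 5.5]
gripper_width: 0.002
```

Emit:
drive_tool:
  series:
    - [[-0.002, 0, 0.03], [0, 0, 0]]
    - [[-0.002, 0, 0.03], [0, 0, 0]]
    - [[-0.002, 0, 0.03], [0, 0, 0]]
    - [[-0.002, 0, 0.03], [0, 0, 0]]
    - [[-0.002, 0, 0.03], [0, 0, 0]]
  fingers: -0.4

```text
time: 7.0
tool_pos: [0.5391, -0.1471, 0.0569]
tool_rot: [-0.001, 0.654, 0.756, -0.0]
contact_force: [-0.5, 0.5, -0.4]
gripper_width: 0.703
```

Run:
```python
from h import *
s=state();print(s['time'],s['tool_pos'].round(4),s['tool_rot'].round(4),s['contact_force'].round(1),s['gripper_width'])
f=grab_frame('wrist');cv2.imwrite('pics/w3.png',f[:,:,::-1])
```

```text
7.0 [ 0.5391 -0.1471  0.0569] [-1.000e-03  6.543e-01  7.562e-01 -3.000e-04] [-0.5  0.5 -0.4] 0.7027531849351036
```

View pics/w3.png

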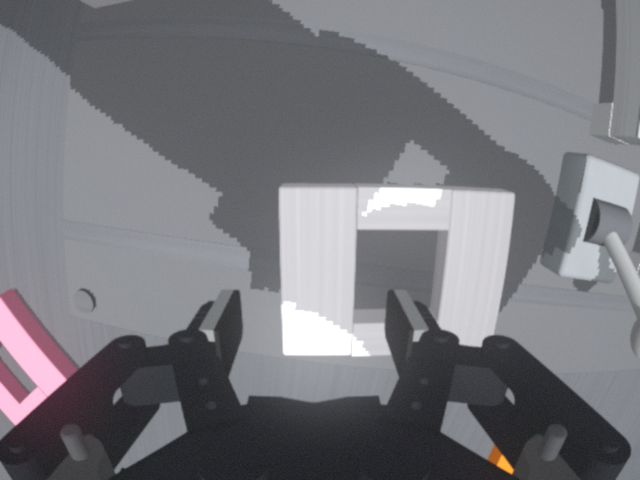

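Emit:
drive_tool:
  series:
    - [[0.001, 0.001, -0.025], [0, 0, 0]]
    - [[0.001, 0.001, -0.035], [0, 0, 0]]
    - [[0.001, 0.001, -0.041], [0, 0, 0]]
    - [[0.001, 0.001, -0.041], [0, 0, 0]]
    - [[0.001, 0.001, -0.041], [0, 0, 0]]

```text
time: 7.55
tool_pos: [0.5411, -0.1466, 0.0174]
tool_rot: [0.0, 0.654, 0.756, 0.0]
contact_force: [0.8, 0.6, -0.6]
gripper_width: 0.698
```

Emit:
drive_tool:
  series:
    - [[0, 0, -0.001], [0, 0, 0]]
    - [[0, 0, -0.001], [0, 0, 0]]
    - [[0, 0, -0.001], [0, 0, 0]]
    - [[0, 0, -0.001], [0, 0, 0]]
    - [[0, 0, -0.001], [0, 0, 0]]
    - [[0, 0, -0.001], [0, 0, 0]]
  fingers: 1

```text
time: 8.15
tool_pos: [0.5415, -0.1468, 0.0172]
tool_rot: [0.001, 0.654, 0.756, 0.0]
contact_force: [-3.2, -0.2, 6.1]
gripper_width: 0.413
```

Emit:
drive_tool:
  series:
    - [[0, 0, 0.002], [0, 0, 0]]
    - [[0.001, 0.015, 0.002], [0, 0, -2]]
    - [[0.004, 0.04, 0.002], [0, 0, -5]]
    - [[0.007, 0.07, 0.002], [0, 0, -8.3]]
    - [[0.011, 0.1, 0.002], [0, 0, -8.3]]
    - [[0.015, 0.13, 0.002], [0, 0, -8.3]]
    - [[0.02, 0.16, 0.002], [0, 0, -8.3]]
    - [[0.023, 0.183, 0.002], [0, 0, -8.3]]

```text
time: 8.95
tool_pos: [0.5633, 0.0379, 0.0174]
tool_rot: [-0.0, 0.707, 0.707, -0.0]
contact_force: [0.4, -2.2, -0.5]
gripper_width: 0.415
```

Run:
```python
from h import *
s=state();print(s['time'],s['tool_pos'].round(4),s['tool_rot'].round(4),s['contact_force'].round(1),s['gripper_width'])
f=grab_frame('wrist');cv2.imwrite('pics/w4.png',f[:,:,::-1])
f=grab_frame('scene');cv2.imwrite('pics/s4.png',cv2.resize(f[180:380,240:480,::-1],None,fx=3,fy=3))
s=state();print(s['time'],s['tool_pos'].round(4),s['contact_force'].round(1))
```

```text
8.95 [0.5633 0.0379 0.0174] [-2.000e-04  7.072e-01  7.070e-01 -4.000e-04] [ 0.4 -2.2 -0.5] 0.41482584190674865
9.05 [0.5634 0.0393 0.0174] [-0.9  2.3 -0.8]
```

View pics/w4.png

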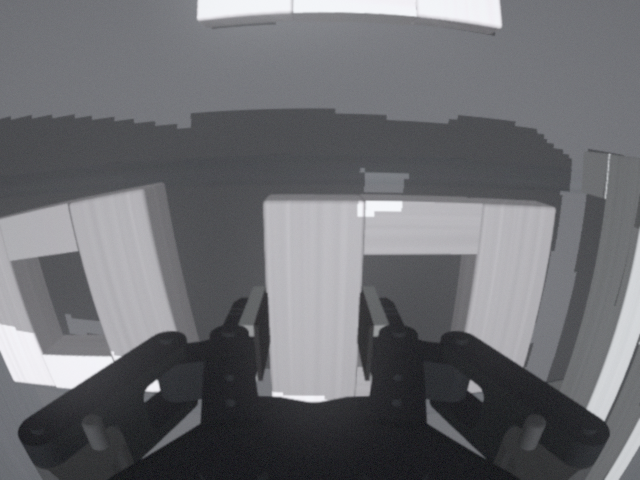

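View pics/s4.png

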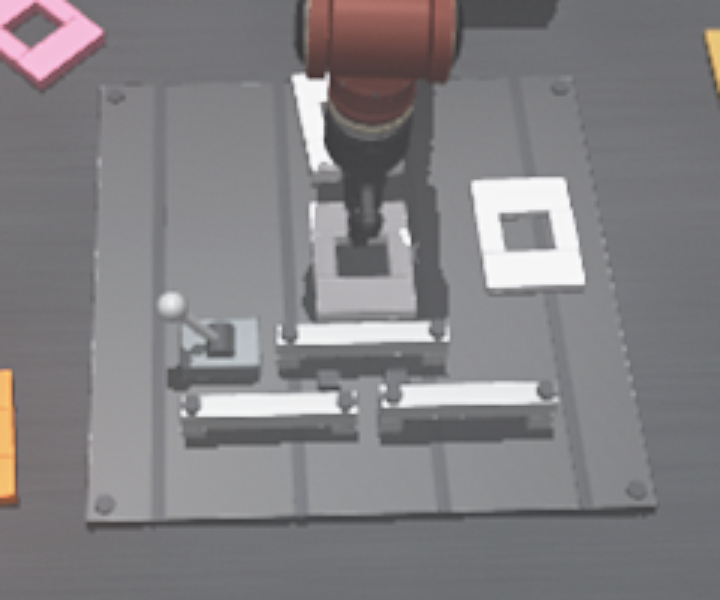

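Emit:
drive_tool:
  series:
    - [[0.01, -0.002, -0.001], [0, 0, 0]]
    - [[0.02, -0.002, -0.001], [0, 0, 0]]
    - [[0.027, -0.002, -0.001], [0, 0, 0]]
    - [[0.032, -0.002, -0.001], [0, 0, 0]]
    - [[0.036, -0.002, -0.001], [0, 0, 0]]

```text
time: 9.55
tool_pos: [0.5999, 0.034, 0.0172]
tool_rot: [-0.0, 0.708, 0.707, -0.001]
contact_force: [-6.1, 0.0, 6.2]
gripper_width: 0.408
```

Emit:
drive_tool:
  series:
    - [[0.004, 0, 0], [0, 0, 0]]
    - [[0.008, 0, 0], [0, 0, 0]]
    - [[0.011, 0, 0], [0, 0, 0]]
    - [[0.014, 0, 0], [0, 0, 0]]

```text
time: 9.95
tool_pos: [0.6137, 0.0342, 0.0172]
tool_rot: [-0.0, 0.707, 0.707, -0.0]
contact_force: [-5.5, -0.1, 5.7]
gripper_width: 0.417
```

Emit:
drive_tool:
  series:
    - [[0.002, 0, 0], [0, 0, 0]]
    - [[0.004, 0, 0], [0, 0, 0]]
    - [[0.006, 0, 0], [0, 0, 0]]
    - [[0.007, 0, 0], [0, 0, 0]]

```text
time: 10.35
tool_pos: [0.6191, 0.0342, 0.0172]
tool_rot: [-0.002, 0.707, 0.707, -0.002]
contact_force: [-14.5, -0.4, 12.7]
gripper_width: 0.415
```

Emit:
drive_tool:
  series:
    - [[0.001, 0, 0], [0, 0, 0]]
    - [[0.002, 0, 0], [0, 0, 0]]
    - [[0.002, 0, 0], [0, 0, 0]]

```text
time: 10.65
tool_pos: [0.6192, 0.0342, 0.0172]
tool_rot: [-0.004, 0.707, 0.707, -0.004]
contact_force: [-19.6, -1.6, 16.4]
gripper_width: 0.415
```

Run:
```python
from h import *
s=state();print(s['time'],s['tool_pos'].round(4),s['contact_force'].round(1))
for n in('wrist','scene','top'):
    f=grab_frame(n);cv2.imwrite(f'pics/{n}5.png',f[:,:,::-1])
    print(n,[(round(d['confidence'],2),d['location'].round(4) if hasattr(d['location'],'round') else d['location']) for d in place_of(n,'spacer_mid')])
f=cv2.imread('pics/scene5.png');cv2.imwrite('pics/s5.png',cv2.resize(f[230:340,260:440],None,fx=4,fy=4,interpolation=cv2.INTER_CUBIC))
```

```text
10.65 [0.6192 0.0342 0.0172] [-19.6  -1.6  16.4]
wrist []
scene [(0.86, [0.6575, 0.0386, 0.0091]), (0.74, [0.6117, -0.5565, 0.001]), (0.73, [0.3053, -0.2796, 0.0014]), (0.58, [0.7712, -0.3157, -0.0032])]
top [(0.98, [0.3052, -0.2796, -0.0036]), (0.97, [0.774, -0.3176, 0.0004]), (0.91, [0.6083, -0.5572, 0.0025]), (0.75, [0.6984, -0.1304, 0.0962])]
```

View pics/s5.png

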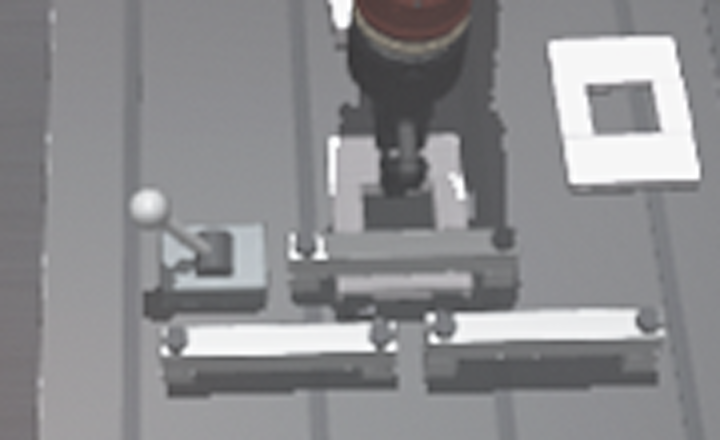

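View pics/wrist5.png

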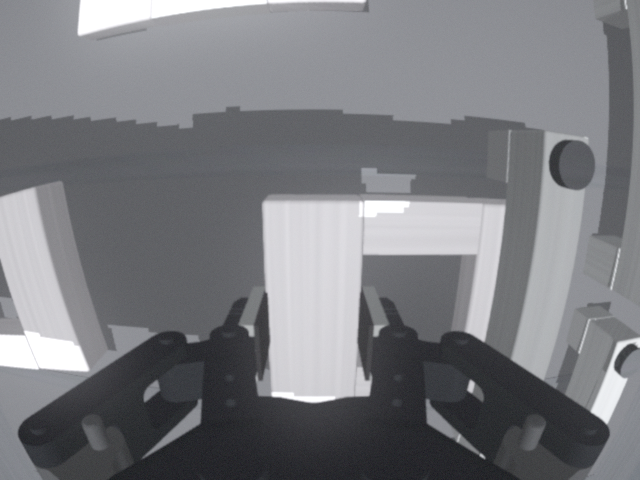

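Emit:
drive_tool:
  series:
    - [[-0.002, 0, 0], [0, 0, 0]]
    - [[-0.003, 0, 0], [0, 0, 0]]

```text
time: 11.15
tool_pos: [0.6191, 0.0342, 0.0172]
tool_rot: [-0.001, 0.707, 0.707, -0.001]
contact_force: [-5.3, -0.7, 5.2]
gripper_width: 0.413
```

Emit:
drive_tool:
  series:
    - [[0, 0, 0], [0, 0, 0]]
    - [[0, 0, 0], [0, 0, 0]]
    - [[0, 0, 0], [0, 0, 0]]
    - [[0, 0, 0], [0, 0, 0]]
    - [[0, 0, 0.01], [0, 0, 0]]
    - [[0, 0, 0.03], [0, 0, 0]]
    - [[0, 0, 0.07], [0, 0, 0]]
    - [[0, 0, 0.11], [0, 0, 0]]
  fingers: -0.4

```text
time: 11.95
tool_pos: [0.6193, 0.0346, 0.1281]
tool_rot: [-0.001, 0.707, 0.707, -0.0]
contact_force: [1.5, -0.7, 1.3]
gripper_width: 0.701
```

Run:
```python
from h import *
s=state();print(s['time'],s['tool_pos'].round(4),s['contact_force'].round(1),s['gripper_width'])
for n in('wrist','scene'):
    f=grab_frame(n);cv2.imwrite(f'pics/{n}6.png',f[:,:,::-1])
    print(n,[(round(d['confidence'],2),np.round(d['location'],4)) for d in place_of(n,'spacer_mid')])
    print(n,[(round(d['confidence'],2),np.round(d['location'],4)) for d in place_of(n,'lock_tip')],[(round(d['confidence'],2),np.round(d['location'],4)) for d in place_of(n,'home')])
```

```text
11.95 [0.6193 0.0346 0.1281] [ 1.5 -0.7  1.3] 0.7007220533763204
wrist []
wrist [] [(0.86, array([0.6625, 0.0332, 0.0169]))]
scene [(0.92, array([ 0.7753, -0.3139, -0.0008])), (0.87, array([0.6607, 0.0377, 0.0119])), (0.72, array([ 0.3027, -0.276 , -0.0008])), (0.72, array([ 0.6123, -0.5521,  0.0028]))]
scene [(0.68, array([ 0.7011, -0.1323,  0.0972]))] [(0.85, array([0.6606, 0.0343, 0.011 ]))]
```

View pics/wrist6.png

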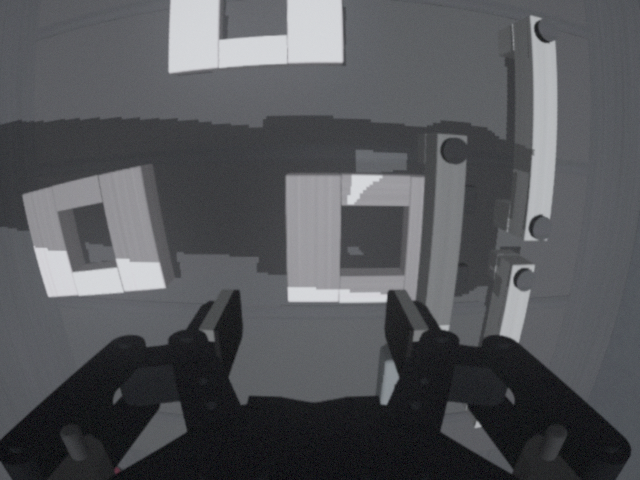

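Run:
```python
from h import *
cm=camera_model('wrist')
print(toz(cm,[[287,175],[288,302],[341,205],[341,268],[404,205],[404,268]],.029,True).round(4))
print(toz(cm,[[438,135],[422,300],[468,137]],.0555,True).round(4))
im=cv2.imread('pics/wrist6.png');cv2.imwrite('pics/c6.png',cv2.resize(im[120:340,270:480],None,fx=3,fy=3))
```

```text
[[ 0.6007  0.0809  0.029 ]
 [ 0.5997 -0.0078  0.029 ]
 [ 0.6357  0.0613  0.029 ]
 [ 0.6365  0.0178  0.029 ]
 [ 0.6778  0.0617  0.029 ]
 [ 0.6806  0.0175  0.029 ]]
[[0.6907 0.1084 0.0555]
 [0.6877 0.0049 0.0555]
 [0.7101 0.1085 0.0555]]
```

View pics/c6.png

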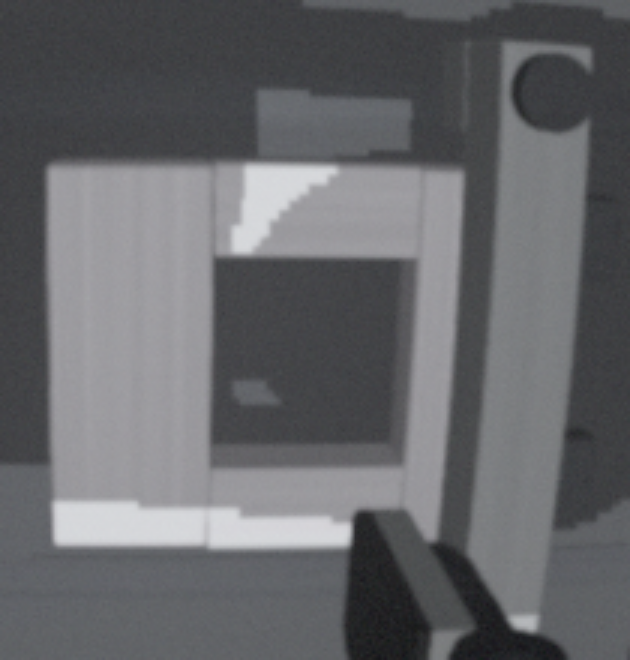

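Emit:
drive_tool:
  series:
    - [[0, -0.03, 0.03], [0, 0, 0]]
    - [[0.01, -0.075, 0.04], [0, 0, 0]]
    - [[0.03, -0.115, 0.04], [0, 0, 0]]
    - [[0.05, -0.155, 0.04], [0, 0, 0]]
    - [[0.07, -0.195, 0.04], [0, 0, 0]]
    - [[0.081, -0.225, 0.02], [0, 0, 0]]
    - [[0.081, -0.225, -0.02], [0, 0, 0]]
    - [[0.081, -0.225, -0.044], [0, 0, 0]]
  fingers: 1

```text
time: 13.15
tool_pos: [0.6989, -0.1912, 0.078]
tool_rot: [-0.003, 0.708, 0.706, -0.001]
contact_force: [-0.2, 0.2, -1.1]
gripper_width: -0.002
```

Run:
```python
from h import *
s=state();print(s['time'],s['tool_pos'].round(4),s['contact_force'].round(1),s['gripper_width'])
for n in('wrist','top'):
    f=grab_frame(n);cv2.imwrite(f'pics/{n}7.png',f[:,:,::-1])
    print(n,[(round(d['confidence'],2),np.round(d['location'],4)) for d in place_of(n,'lock_tip')])
im=cv2.imread('pics/top7.png');cv2.imwrite('pics/c7.png',cv2.resize(im[125:320,185:380],None,fx=3,fy=3,interpolation=cv2.INTER_CUBIC))
```

```text
13.15 [ 0.6989 -0.1912  0.078 ] [-0.2  0.2 -1.1] -0.0018391189842178915
wrist [(0.85, array([ 0.7003, -0.1318,  0.0974]))]
top [(0.48, array([ 0.6968, -0.1288,  0.0987]))]
```

View pics/wrist7.png

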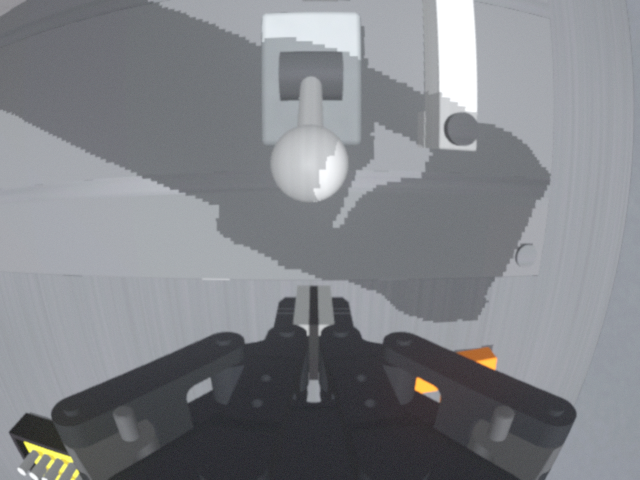

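View pics/c7.png

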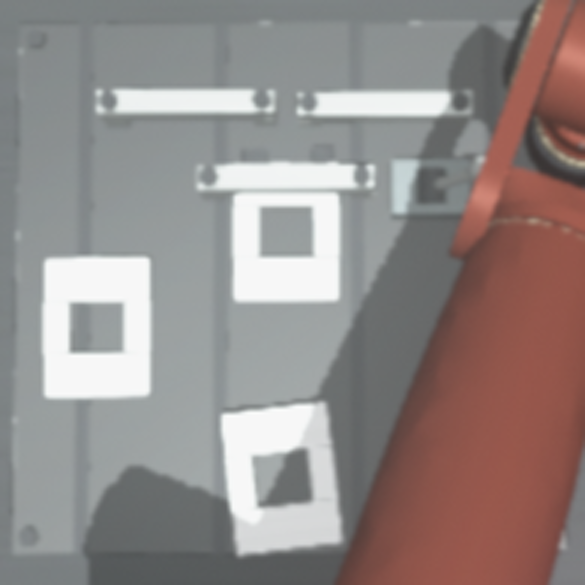

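Emit:
drive_tool:
  series:
    - [[0, 0.03, 0.008], [0, 0, 0]]
    - [[0, 0.045, 0.008], [0, 0, 0]]
    - [[0, 0.06, 0.008], [0, 0, 0]]
    - [[0, 0.075, 0.009], [0, 0, 0]]
    - [[0, 0.09, 0.009], [0, 0, 0]]
    - [[0, 0.1, 0.009], [0, 0, 0]]
    - [[0, 0.11, 0.009], [0, 0, 0]]
    - [[0, 0.116, 0.009], [0, 0, 0]]

```text
time: 14.15
tool_pos: [0.7003, -0.0735, 0.0913]
tool_rot: [-0.001, 0.707, 0.707, -0.0]
contact_force: [0.7, -1.1, -1.1]
gripper_width: 0.002
```

Emit:
drive_tool:
  series:
    - [[0, 0.003, 0], [0, 0, 0]]
    - [[0, 0.005, 0], [0, 0, 0]]
    - [[0, 0.007, 0], [0, 0, 0]]
    - [[0, 0.007, 0], [0, 0, 0]]

```text
time: 14.55
tool_pos: [0.7004, -0.0714, 0.0915]
tool_rot: [0.002, 0.708, 0.707, -0.003]
contact_force: [-0.1, -11.3, -3.1]
gripper_width: -0.001
```

Emit:
drive_tool:
  series:
    - [[0, -0.02, 0], [0, 0, 0]]
    - [[0, -0.06, 0.01], [0, 0, 0]]
    - [[0, -0.1, 0.05], [0, 0, 0]]
    - [[-0.04, -0.1, 0.09], [0, 0, 0]]
    - [[-0.08, -0.1, 0.11], [0, 0, 0]]
    - [[-0.12, -0.1, 0.12], [0, 0, 0]]
    - [[-0.16, -0.1, 0.12], [0, 0, 0]]
    - [[-0.16, -0.1, 0.12], [0, 0, 0]]

```text
time: 15.35
tool_pos: [0.5369, -0.1675, 0.2117]
tool_rot: [-0.001, 0.708, 0.706, -0.0]
contact_force: [0.6, 1.0, -0.4]
gripper_width: 0.002
```

Run:
```python
from h import *
s=state();print(s['time'],s['tool_pos'].round(4),s['contact_force'].round(1))
for n in('scene','top'):
    f=grab_frame(n);cv2.imwrite(f'pics/{n}8.png',f[:,:,::-1])
    print(n,[[(round(d['confidence'],2),np.round(d['location'],4)) for d in place_of(n,o)] for o in('lock_tip','spacer_mid','home')])
im=cv2.imread('pics/scene8.png');cv2.imwrite('pics/c8.png',cv2.resize(im[200:360,260:460],None,fx=4,fy=3.75,interpolation=cv2.INTER_CUBIC))
```

```text
15.35 [ 0.5369 -0.1675  0.2117] [ 0.6  1.  -0.4]
scene [[], [(0.85, array([ 0.3049, -0.2765,  0.0008])), (0.68, array([ 0.77  , -0.3147,  0.001 ])), (0.61, array([0.6614, 0.0411, 0.0116])), (0.59, array([ 6.116e-01, -5.557e-01,  2.000e-04]))], [(0.82, array([0.6639, 0.0323, 0.014 ]))]]
top [[(0.74, array([0.407 , 0.4372, 0.0015])), (0.66, array([ 0.6978, -0.0467,  0.0933]))], [(0.93, array([ 0.7724, -0.318 ,  0.002 ])), (0.62, array([ 0.3046, -0.2777, -0.0033])), (0.59, array([ 0.6093, -0.5575, -0.0009]))], [(0.74, array([0.6642, 0.0362, 0.0169]))]]
```

View pics/c8.png

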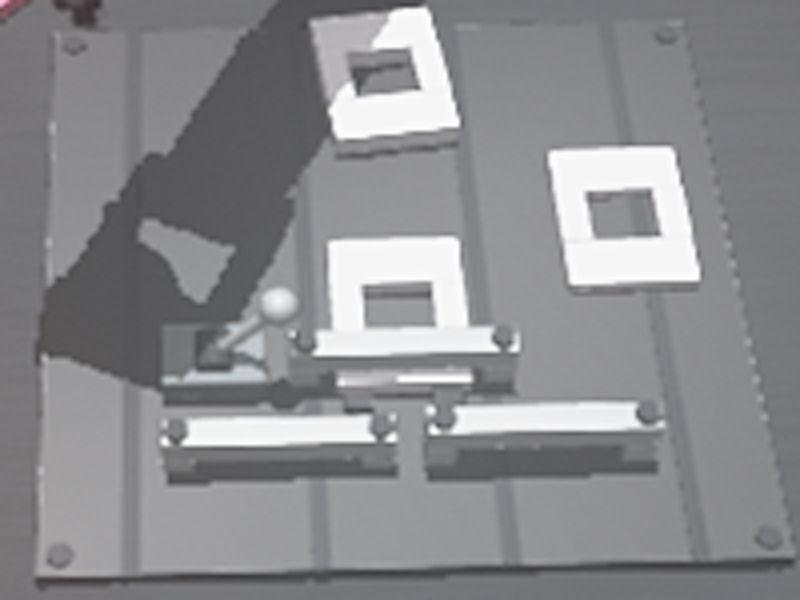

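View pics/top8.png

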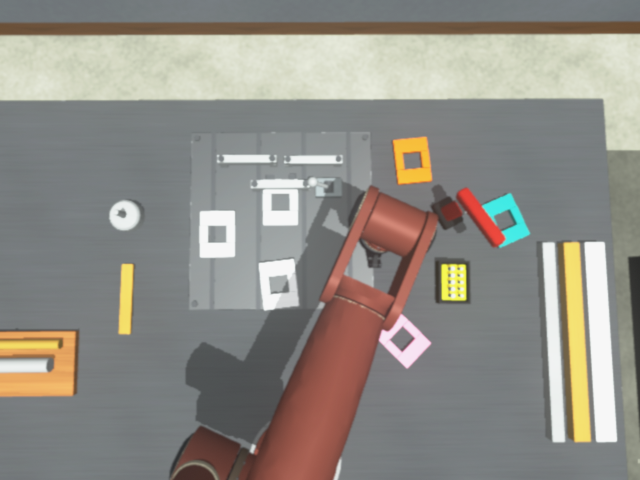

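```bash
python3 -c "
from plant import *
print(job_done(), state()['time'])"
```

```text
the job is handed in; nothing more can be done
the job is handed in; nothing more can be done
```

The mid (17 mm) spacer is home under the work-place bridge, the lock lever is thrown fully over, and I handed the job in at about 15.5 s of the 72 s.

- **Choosing the spacer:** I touched the work-place bridge and felt its top at z = 55.5 mm, about 43.5 mm above the bed, which leaves an 18.5 mm opening. The white plate on the right touched at 29 mm, so it is 17 mm thick. I did not touch the other two plates; the one front-left looked thinnest and the one nearest the robot thickest in the pictures.
- **Pushing it home:** I gripped the plate by its rear bar, straightened it and slid it in until the stops held it at about 20 N. Its origin then sat at about x = 0.660, against 0.660 to 0.664 for the home point, straight and within about 4 mm of the lane's centre.
- **Throwing the lever:** I pushed it over after that until it met its stop at about 11 N. The top picture puts its tip at y = -0.047, which is where it should be when fully over.

**Last checks:** The final pictures show the other two spacers flat and unmoved, more than 180 mm from home. The bystanders are in place and the arm is clear of everything. Some network calls disagreed. On the last look the top camera missed the home spacer and gave a false first hit for the lever tip, and the scene camera missed the tip. In those cases I went by the pictures, the other camera and the measured forces.

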